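# Push a gift box through the posting-size gate onto the photo mat

### The arm

A 7-joint arm with a two-finger parallel gripper is mounted at the origin on the work surface. World frame = base frame: x ahead of the robot, y to its left, z up, the work surface at z = 0. Lengths are in m, angles in rad, forces in N, time in s.
With the tool pointing down it reaches from about 0.425 to 0.925 m from the base axis. Payload 6.8 kg.
Tool frame: the origin (TCP) lies between the finger pads; the fingertips stand 17 mm ahead of it and the grasp point (between the pads) lies 2 mm behind it; z points along the fingers, x is the direction in which the jaws open and shut, and the axes are right-handed (so a half turn about z gives the same grasp; the last joint's range is limited). The gripper opens to 85 mm and grips with 20 to 120 N. Pads are 22 mm wide; open, the fingers measure 114 mm over their backs; the gripper's body (76 mm by 85 mm) begins 54 mm behind the grasp point. The pads swing forward as they close: fully open they stand 13 mm farther back than shut.
Start: joints at [1.01, 0.477, 0.022, 1.555, -0.011, 1.109, -0.083], TCP at [0.295, -0.607, 0.248] pointing down, gripper open.
Joint ranges: [-2.96, 2.96], [-0.34, 2.1], [-1.41, 1.46], [0.24, 2.44], [-1.37, 4.51], [0.17, 1.92], [-2.96, 2.96]. Speed limits (rad/s): [2.39, 2.39, 3.14, 3.14, 3.14, 3.14, 3.14].

### API

Orientations are given as a unit quaternion [w, x, y, z].
In Python, from station import readout, read_camera, get_calibration, bot, models gives the robot as it stands.
- The arm moves only by the tool carry_out, never from a script. Its argument "deltas" is a list of rows, each a list of 2 entries, a list of its own where there are three numbers: the shift along the tool's x, y, z in cm, then the turn about the tool's z in degrees. A call has 1 to 10 rows; each row is the pose to reach, as a shift and turn from the pose measured when the call began, along the tool's axes at that moment; what a row does not reach only later rows make up. A row lasts 1/8 s, in which the tool goes at most 62.5 mm and 10.7 degrees, less where a joint would pass 70% of its speed; a pose out of reach is approached as far as the arm can. A call with a gripper value outside its range is refused whole. "hand" is the opening, from 0 (shut) to 1 (fully open), set as the call begins (left out, the last holds). The fingers move at their own pace and stop on an object; "newtons" is the grip in N (left out, the last holds). Time passes only in rows, so rows that repeat a pose let the fingers close. It gives the time, the measured TCP pose, the force and the opening at its end, in the units of the state.
- readout.get_obs(): the state, without advancing time (a new reading comes with each control period).
- read_camera(name): name is "scene" or "side" or "wrist"; returns the picture (480x640x3 uint8, red, green, blue); there is no depth.
- get_calibration(name): a dict with "fov_y" (degrees; the focal length in pixels is half the picture's height over the tangent of half this angle, whatever the lens; pixels are square), "cx", "cy" (the principal point, pixels), "D" ([k1, k2, p1, p2, k3] as OpenCV has them; the pictures are not rectified), "world_from_camera" (4x4, takes a point from camera to world coordinates). Camera axes: x right, y down, z forward; pixel columns grow to the right and rows downward; lengths in m; the calibration is good to about 2 mm. A picture is of the moment at which its call begins: read the wrist's pose just before it. get_calibration takes no time and is no camera call; for the wrist camera it gives the pose at the moment of the call.
- bot.hand_in(): hands the job in, once; it reports no verdict.
Trained networks look in the newest picture that a camera, given by its name, has taken for a name from the list of things; names that differ only in an ending like _2 or _b are one class to them, and where a whole thing is asked for, a point or a joint stands for the part that bears it (a point fixed in the world has none). Each returns a list of dicts, best first, with "score" (0 to 1); they miss things now and then, are a little off and sometimes report something else, mostly with a low value. They report only what shows in the picture. A call takes as long as a camera call. They do not tell look-alikes from the thing itself.
- models.spot_in(query, camera): "centre" ([row, column] in pixels, amid what is visible of it).
The state is a dict: "t": time; "q": joint angles; "joint_vel": joint speeds; "joint_torque": joint torques, N m; "eef_pos": TCP position; "tool_rot": TCP orientation; "contact_force": force on the tool from outside, world axes, zero at the start; "torque": the same for the moment, N m; "gripper_width": opening from 0.0 (shut) to 1.0 (fully open).
Only numpy, scipy, OpenCV 4.12 (cv2) and the standard library are available. Lean on these libraries where they do the work, as an engineer would, in place of code of your own. Each camera call takes 0.05 s, during which the arm holds its last target. There are 200 camera calls.

### The job

Check the navy gift box in the posting-size gate: with your fingertips, push it gently along the desk through the narrow gap between the two green cheeks, and on until it lies wholly on the grey photo mat on the other side. Only push it, flat on the desk: do not grip it, lift it or tip it. Leave the camera, the calculator and the tape roll where they are, and finish clear of everything.

Things in the scene. Friction and masses are not known exactly. Their poses are not given: they have to be found in the camera images.
- giftbox: Loose closed navy box with gold band, about 140 g, 60 mm (x) by 90 mm (y) by 28 mm high; origin at the centre of its underside. Starts on the other side of the gate from the mat, about 115 mm from the gate's centre, up to 15 mm off the lane's centre line and turned up to 0.3 rad from it. Slides when pushed low, without tipping.
- gate: Fixed gate, yaw within 0.4 rad: green cheeks 24 (x) x 44 (y) x 32 mm high with half-round ends, at x = -45 and +45 mm: a 66 mm gap, open above (the box passes long way, 3 mm to spare each side). The lane runs along y. Steel feet reach x = -95 and +95, at most 9 mm high. The strip under the lane is no step. Origin on the desk, mid-gap.
- mat: Fixed grey photo mat with a black border, 160 mm by 160 mm, edges parallel to the gate's x and y; lies flush in the desk so that nothing catches on its edge. Origin at its centre, about 115 mm from the gate's centre along the gate's +y or -y (the side varies), up to 15 mm off the lane's centre line.
- camera: Bystander: loose black compact camera standing upright, 30 mm (x) by 95 mm (y) by 56 mm high, lens 12 mm out on its -x side; origin at the centre of its underside.
- calculator: Bystander: loose grey calculator lying flat, 105 mm (x) by 66 mm (y) by 13 mm high; origin at the centre of its underside.
- tape: Bystander: loose red roll of tape lying flat, 80 mm across, hole 52 mm, 20 mm high; origin at the centre of its underside.
- giftbox_c0 (a point): Corner of the gift box's underside at its own x = 30 mm, y = 45 mm.
- giftbox_c1 (a point): Corner of the gift box's underside at its own x = -30 mm, y = 45 mm.
- giftbox_c2 (a point): Corner of the gift box's underside at its own x = -30 mm, y = -45 mm.
- giftbox_c3 (a point): Corner of the gift box's underside at its own x = 30 mm, y = -45 mm.
Things that resemble listed ones, but are neither listed nor needed, are in the scene too. Of the things like the giftbox, leave any that is purple or turquoise; of the rest the larger one is meant.

How it is judged:
On the way:
1. the gift box is between the two cheeks, in line with the lane (y of giftbox in the frame of gate between -0.02 and 0.02 m and x of giftbox in the frame of gate between -0.009 and 0.009 m and angle between the y axis of giftbox and the y axis of gate, either way round below 0.2 rad), for 0.05 s.
At the end, for the whole second after the job is handed in: The box has passed between the cheeks and lies flat and still with all four corners on the mat (up to 2 mm over its edge is allowed); camera, calculator and tape roll are within 20 mm of where they started (x of giftbox_c0 in the frame of mat between -0.082 and 0.082 m and y of giftbox_c0 in the frame of mat between -0.082 and 0.082 m and x of giftbox_c1 in the frame of mat between -0.082 and 0.082 m and y of giftbox_c1 in the frame of mat between -0.082 and 0.082 m and x of giftbox_c2 in the frame of mat between -0.082 and 0.082 m and y of giftbox_c2 in the frame of mat between -0.082 and 0.082 m and x of giftbox_c3 in the frame of mat between -0.082 and 0.082 m and y of giftbox_c3 in the frame of mat between -0.082 and 0.082 m and height (world z) of giftbox below 0.004 m and angle between giftbox's own z axis and vertical below 0.05 rad and linear speed of giftbox below 0.01 m/s and distance of each of camera, calculator, tape from where it was at the start of the episode below 0.02 m); the robot touches nothing.
It fails at once if the gift box is lifted or tipped (over 8 mm up, or over 0.15 rad) (height (world z) of giftbox above 0.008 m or angle between giftbox's own z axis and vertical above 0.15 rad).
It fails at once if the gift box is gripped or pushed hard (over 20 N between fingers and box) (contact force between the fingers and giftbox above 20 N).
It fails at once if a bystander is shifted by over 20 mm or tipped (distance of any of camera, calculator, tape from where it was at the start of the episode above 0.02 m or angle between any of camera, calculator, tape's own z axis and vertical above 0.3 rad).
It also fails if it takes over 56 s, if anything falls off the work surface, if the arm or the gripper's body presses on something with over 40 N, if the wrist force passes 120 N, or if a joint passes its speed limit or range.

## Working session

There is one attempt and no reset: what is moved stays moved. The work goes in short steps, Python scripts to look and compute and a tool call to move; the robot and the scene stay as the last step left them, time stands still between calls to the robot, and variables do not carry over. Pictures are saved under pics/ and viewed, about 8 in all and at most 12, crops included, and the job is handed in when it is done.

Besides the shell and the picture viewer there is one more tool, called after "Call:" as name(argument=value, ...), one argument or row to a line, values as JSON. carry_out: Moves the arm, as the interface text tells. Its arguments: {"type":"object","properties":{"deltas":{"type":"array"},"hand":{"type":"number"},"newtons":{"type":"number"}},"required":["deltas"]}

```bash
mkdir -p pics; cat > h.py <<'E'
import numpy as np, cv2
from station import readout, read_camera, get_calibration, bot, models
def save(img,n): cv2.imwrite('pics/'+n,img[:,:,::-1])
def cam(c):
    f=240/np.tan(np.radians(c['fov_y'])/2)
    return np.array([[f,0,c['cx']],[0,f,c['cy']],[0,0,1.]]),np.array(c['D'],float),np.array(c['world_from_camera'])
def px2w(c,uv,z=0.):
    K,D,T=cam(c); p=cv2.undistortPoints(np.array(uv,float).reshape(-1,1,2),K,D).reshape(-1,2)
    d=np.c_[p,np.ones(len(p))]@T[:3,:3].T; o=T[:3,3]
    return o+d*((z-o[2])/d[:,2])[:,None]
def w2px(c,P):
    K,D,T=cam(c); Ti=np.linalg.inv(T)
    return cv2.projectPoints(np.array(P,float).reshape(-1,3),cv2.Rodrigues(Ti[:3,:3])[0],Ti[:3,3],K,D)[0].reshape(-1,2)
E
python3 - <<'E'
from h import *
for n in ['scene','side']:
    save(read_camera(n),n+'0.png'); c=get_calibration(n); print(n,c['fov_y'],np.round(c['world_from_camera'],2).tolist())
    for q in ['giftbox','gate','mat']:
        print(q,[(np.round(d['centre']).tolist(),round(d['score'],2)) for d in models.spot_in(q,n)][:4])
o=readout.get_obs();print(o['t'],o['eef_pos'],o['tool_rot'],o['gripper_width'])
E
```

```text
scene 53.025512539988696 [[-0.48, 0.56, -0.68, 1.03], [0.88, 0.31, -0.36, 0.26], [0.01, -0.77, -0.64, 0.47], [0.0, 0.0, 0.0, 1.0]]
giftbox [([228.0, 423.0], 0.92), ([349.0, 390.0], 0.83), ([279.0, 427.0], 0.74), ([259.0, 330.0], 0.57)]
gate [([222.0, 271.0], 0.59), ([196.0, 233.0], 0.33)]
mat [([195.0, 233.0], 0.76), ([258.0, 324.0], 0.49)]
side 43.272763594471535 [[-0.95, -0.18, 0.24, 0.41], [-0.3, 0.63, -0.72, 0.57], [-0.02, -0.76, -0.65, 0.55], [0.0, 0.0, 0.0, 1.0]]
giftbox [([344.0, 213.0], 0.88), ([281.0, 337.0], 0.87), ([371.0, 326.0], 0.64), ([367.0, 428.0], 0.63)]
gate [([240.0, 392.0], 0.83)]
mat [([200.0, 429.0], 0.71)]
0.4 [ 0.29526299 -0.60691558  0.24815055] [-7.02840622e-05  8.47769509e-01 -5.30364818e-01 -1.17464345e-04] 0.9967583944296143
```

View pics/scene0.png

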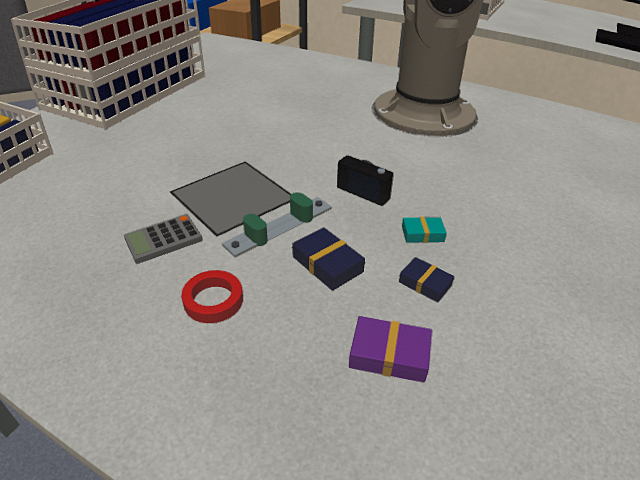

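View pics/side0.png

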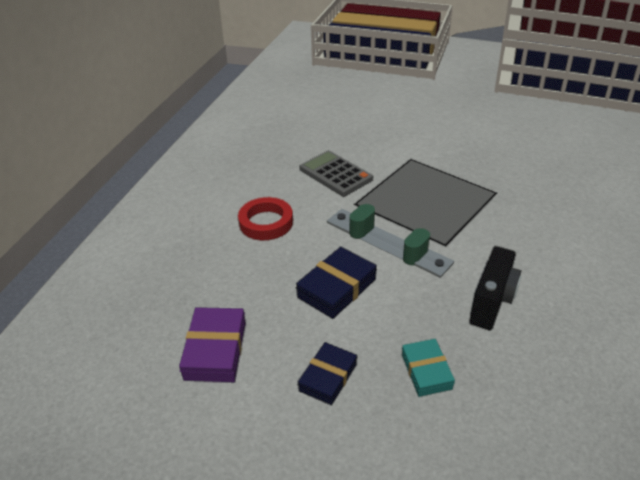

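The target navy box is at scene (329,257) and side (337,281). The small navy, purple and turquoise boxes are look-alikes. The gate cheeks are at scene (255,229) and (302,207), with the mat beyond them at (233,197). I'll fit the poses by silhouette in both views.

```bash
cat >> h.py <<'E'
from scipy.optimize import minimize
def hullpts(poly,h,pose):
    x,y,a=pose; R=np.array([[np.cos(a),-np.sin(a)],[np.sin(a),np.cos(a)]]); q=poly@R.T+[x,y]
    return np.vstack([np.c_[q,np.zeros(len(q))],np.c_[q,np.full(len(q),h)]])
BOX=np.array([[30,45],[-30,45],[-30,-45],[30,-45]])/1e3
t=np.linspace(0,np.pi,9); 
_s=np.vstack([np.c_[12*np.cos(t),10+12*np.sin(t)],np.c_[-12*np.cos(t),-10-12*np.sin(t)]])/1e3
CHEEKS=[_s+[-.045,0],_s+[.045,0]]
MAT=np.array([[80,80],[-80,80],[-80,-80],[80,-80]])/1e3
def render(c,polys,h,pose,S=4):
    m=np.zeros((480,640),np.uint8)
    for p in polys:
        u=w2px(c,hullpts(p,h,pose)); cv2.fillConvexPoly(m,np.round(cv2.convexHull(u.astype(np.float32))*16).astype(np.int32),255,cv2.LINE_AA,4)
    return cv2.GaussianBlur(m.astype(np.float32)/255,(0,0),1)
def fit(views,polys,h,x0):
    # views: list of (calib, mask float)
    vs=[(c,cv2.GaussianBlur(m.astype(np.float32),(0,0),1)) for c,m in views]
    f=lambda p:sum(((render(c,polys,h,p)-m)**2).sum()/m.sum() for c,m in vs)
    best=None
    for a in x0[2] if np.ndim(x0[2]) else [x0[2]]:
        r=minimize(f,[x0[0],x0[1],a],method='Nelder-Mead',options=dict(initial_simplex=np.array([[x0[0],x0[1],a]]+[[x0[0]+.02,x0[1],a],[x0[0],x0[1]+.02,a],[x0[0],x0[1],a+.2]]),xatol=1e-4,fatol=1e-5))
        if best is None or r.fun<best.fun: best=r
    return best.x,best.fun
def comp(mask,seed,r=12):
    "connected blob nearest seed (col,row), closed"
    m=cv2.morphologyEx(mask.astype(np.uint8),cv2.MORPH_CLOSE,np.ones((3,3)))
    n,l,s,ce=cv2.connectedComponentsWithStats(m)
    ok=[i for i in range(1,n) if s[i,4]>30]
    i=min(ok,key=lambda i:np.hypot(*(ce[i]-seed))); return l==i
def masks(im):
    hsv=cv2.cvtColor(im,cv2.COLOR_RGB2HSV); H,S,V=[hsv[:,:,i].astype(int) for i in range(3)]
    return dict(navy=(H>105)&(H<130)&(S>80)&(V<110),gold=(H>12)&(H<30)&(S>110)&(V>90),green=(H>60)&(H<88)&(S>60)&(V<140),dark=(V<125)&(S<60))
E
python3 - <<'E'
from h import *
V={n:(get_calibration(n),cv2.imread(f'pics/{n}0.png')[:,:,::-1].copy()) for n in ['scene','side']}
seeds=dict(scene=dict(box=(329,257),g=[(255,229),(302,207)],mat=(233,197)),side=dict(box=(337,281),g=[(362,221),(417,246)],mat=(425,200)))
def roi(m,uv,r):
    k=np.zeros_like(m);k[uv[1]-r:uv[1]+r,uv[0]-r:uv[0]+r]=1;return m&k
b=[];g=[];mt=[]
out=[]
for n,(c,im) in V.items():
    M=masks(im);s=seeds[n]
    bm=comp(roi(M['navy']|M['gold'],s['box'],48),s['box']); gm=comp(M['green'],s['g'][0])|comp(M['green'],s['g'][1])
    mm=comp(M['dark'],s['mat'])
    print(n,bm.sum(),gm.sum(),mm.sum(),px2w(c,[s['box'],s['g'][0],s['g'][1],s['mat']])[:,:2].round(3).tolist())
    b.append((c,bm));g.append((c,gm));mt.append((c,mm))
    o=im.copy();o[bm]=[255,0,0];o[gm]=[0,255,0];o[mm]=[255,255,0];out.append(o)
p=[px2w(c,[seeds[n]['box']])[0] for n,(c,_) in V.items()]; p=np.mean(p,0)
G=np.mean([px2w(c,seeds[n]['g'],.015).mean(0) for n,(c,_) in V.items()],0)
q=np.mean([px2w(c,[seeds[n]['mat']])[0] for n,(c,_) in V.items()],0)
A=np.arange(0,np.pi,np.pi/6)
for nm,v,P,h,x in [('box',b,[BOX],.028,p),('gate',g,CHEEKS,.032,G),('mat',mt,[MAT],0,q)]:
    print(nm,fit(v,P,h,(x[0],x[1],A)),*[fit([w],P,h,(x[0],x[1],A)) for w in v])
save(np.hstack(out)[100:330],'seg.png')
E
```

```text
scene 1862 1114 4894 [[0.553, 0.034], [0.551, -0.098], [0.464, -0.062], [0.497, -0.18]]
side 3072 1308 7654 [[0.572, 0.028], [0.573, -0.101], [0.485, -0.069], [0.494, -0.177]]
box (array([ 0.56701293,  0.03930023, -0.39490987]), np.float64(0.6283785104751587)) (array([0.554323  , 0.02711269, 2.45606681]), np.float64(0.4351245164871216)) (array([0.56871269, 0.04013828, 2.83733067]), np.float64(0.1425938606262207))
gate (array([ 0.52651891, -0.06842947,  2.76929971]), np.float64(0.1826469600200653)) (array([ 0.52494892, -0.06948211, -0.38313247]), np.float64(0.05594272539019585)) (array([ 0.52682175, -0.0670594 , -0.35598905]), np.float64(0.11314874142408371))
mat (array([ 0.49190258, -0.18544218, -0.37194838]), np.float64(0.1433705985546112)) (array([ 0.49129439, -0.187143  ,  1.19830529]), np.float64(0.02212327904999256)) (array([ 0.49223088, -0.18344648,  1.19358353]), np.float64(0.11516551673412323))
```

Gate is about (0.526,-0.068) with yaw -0.37. The mat agrees with that: it lies 0.12 m down the lane, on the -y side. The scene box mask was incomplete, so I'll move above the area and take a close look.

Call:
carry_out(
  deltas=[
    [[-43, -50, -7], -43],
    [[-43, -50, -7], -43],
    [[-43, -50, -7], -43],
    [[-43, -50, -7], -43],
    [[-43, -50, -7], -43],
    [[-43, -50, -7], -43],
    [[-43, -50, -7], -43],
    [[-43, -50, -7], -43],
    [[-43, -50, -7], -43],
    [[-43, -50, -7], -43],
  ],
  hand=0.25,
  newtons=20,
)

```text
t: 1.65
eef_pos: [0.5423, -0.0347, 0.3148]
tool_rot: [0.0, 0.983, -0.183, 0.0]
contact_force: [0.9, -0.5, 0.4]
gripper_width: 0.247
```

```bash
python3 - <<'E'
from h import *
c=get_calibration('wrist'); im=read_camera('wrist'); save(im,'wrist1.png')
print(c['fov_y'],np.round(c['world_from_camera'],3).tolist())
print('box,gate,mat px',w2px(c,[[.568,.04,.014],[.526,-.068,0],[.492,-.185,0]]).round().tolist())
for n in ['scene','side']:
    i=cv2.imread(f'pics/{n}0.png')[:,:,::-1].copy(); h=cv2.cvtColor(i,cv2.COLOR_RGB2HSV)
    for p in ([(345,245),(310,235),(345,270)] if n=='scene' else [(330,300)]): print(n,p,i[p[1],p[0]],h[p[1],p[0]])
E
```

```text
64.55780965135968 [[0.933, -0.341, -0.114, 0.571], [-0.36, -0.884, -0.298, 0.042], [0.001, 0.319, -0.948, 0.443], [0.0, 0.0, 0.0, 1.0]]
box,gate,mat px [[314.0, 117.0], [314.0, 218.0], [322.0, 308.0]]
scene (345, 245) [24 29 61] [116 155  61]
scene (310, 235) [26 30 57] [116 139  57]
scene (345, 270) [35 36 50] [118  77  50]
side (330, 300) [25 26 55] [119 139  55]
```

View pics/wrist1.png

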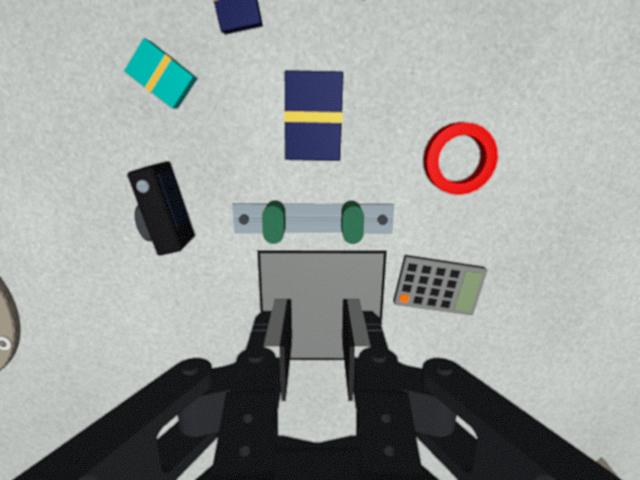

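The wrist view is clear. The box is at px (314,115), almost square to the lane, the gate is at (313,220), and the mat is beyond it. I'll fit box and gate in this view and get the relative pose.

```bash
cat >> h.py <<'E'
def meas(name='wrist',im=None,c=None,box=(.568,.04),gate=(.526,-.068),yaw=-.37,save_as=None):
    c=c or get_calibration(name); im=read_camera(name) if im is None else im
    M=masks(im); sb=w2px(c,[[*box,.014]])[0]; r={}
    n=(M['navy']|M['gold']|(masks(im)['navy']))
    k=np.zeros((480,640),bool); u=w2px(c,hullpts(BOX*1.35,.03,(*box,yaw))); 
    x0,y0=np.clip(u.min(0).astype(int),0,None); x1,y1=u.max(0).astype(int); k[y0:y1,x0:x1]=1
    bm=comp(n&k,sb); r['box']=fit([(c,bm)],[BOX],.028,(*box,[yaw-.1,yaw+.1]))
    gs=w2px(c,[[gate[0]+s*.045*np.cos(yaw),gate[1]+s*.045*np.sin(yaw),.016] for s in(-1,1)])
    gm=comp(M['green'],gs[0])|comp(M['green'],gs[1]); r['gate']=fit([(c,gm)],CHEEKS,.032,(*gate,yaw))
    b,g=r['box'][0],r['gate'][0]; d=b[:2]-g[:2]; cs,sn=np.cos(g[2]),np.sin(g[2])
    r['rel']=(cs*d[0]+sn*d[1],-sn*d[0]+cs*d[1],(b[2]-g[2]+np.pi/2)%np.pi-np.pi/2)
    r['npx']=(bm.sum(),gm.sum())
    if save_as:
        o=im.copy(); o[bm]=[255,0,0]; o[gm]=[0,255,0]; save(o,save_as)
    return r
E
python3 - <<'E'
from h import *
c=get_calibration('wrist'); im=cv2.imread('pics/wrist1.png')[:,:,::-1].copy()
r=meas(im=im,c=c); print(r)
M=masks(im)
# mat corners at image (manual)
m=px2w(c,[(258,252),(385,251)]); print('mat near corners',m.round(4).tolist(), np.linalg.norm(m[0]-m[1]))
g=r['gate'][0]; cs,sn=np.cos(g[2]),np.sin(g[2]); 
for p in m: d=p[:2]-g[:2]; print('gate frame',cs*d[0]+sn*d[1],-sn*d[0]+cs*d[1])
print(readout.get_obs()['eef_pos'])
E
```

```text
{'box': (array([ 0.57033296,  0.05328758, -0.37370314]), np.float64(0.04225052148103714)), 'gate': (array([ 0.52910291, -0.05560732, -0.3619456 ]), np.float64(0.059295862913131714)), 'rel': (np.float64(-3.411949125453617e-07), np.float64(0.11643888981418254), np.float64(-0.011757544739710468)), 'npx': (np.int64(4869), np.int64(1603))}
mat near corners [[0.4498, -0.0727, 0.0], [0.5982, -0.1268, 0.0]] 0.15797221356992053
gate frame -0.06811755281720747 -0.04405958499984062
gate frame 0.08984260053511252 -0.04210760828580462
[ 0.54497954 -0.02434695  0.31608473]
```

```bash
python3 - <<'E'
from h import *
for i in range(2): 
    r=meas(save_as=f'seg{i}.png',box=(.57,.04)); print(r['box'],r['gate'],np.round(r['rel'],4))
o=readout.get_obs(); print(o['eef_pos'],o['tool_rot'],o['contact_force'],o['t'])
for n,b in [('side',(337,281)),('scene',(329,257))]:
    im=cv2.imread(f'pics/{n}0.png')[:,:,::-1].copy(); r=meas(name=n,im=im,c=get_calibration(n)); print(n,r['box'],r['gate'],np.round(r['rel'],4),r['npx'])
E
```

```text
(array([ 0.56724298,  0.04100749, -0.38865427]), np.float64(0.04693688452243805)) (array([ 0.52484644, -0.06760973, -0.37042359]), np.float64(0.06507154554128647)) [ 0.0002  0.1166 -0.0182]
(array([ 0.56712694,  0.04077281, -0.39163555]), np.float64(0.045093197375535965)) (array([ 0.52481435, -0.06753072, -0.3699767 ]), np.float64(0.06607891619205475)) [ 0.0003  0.1163 -0.0217]
[ 0.54267085 -0.03214401  0.31480644] [-9.73689272e-04  9.83817397e-01 -1.79170752e-01  4.71240674e-04] [-0.24948757 -0.42190163  0.23343143] 1.8
side (array([ 0.56835632,  0.04043129, -0.30607383]), np.float64(0.14270031452178955)) (array([ 0.52670854, -0.06717209, -0.35286049]), np.float64(0.1130572184920311)) [0.0019 0.1154 0.0468] (np.int64(3072), np.int64(1308))
scene (array([ 0.55421389,  0.02664588, -0.68040976]), np.float64(0.43464186787605286)) (array([ 0.52502241, -0.06963527, -0.38336999]), np.float64(0.0561252124607563)) [-0.0089  0.1002 -0.297 ] (np.int64(1862), np.int64(1114))
```

Call:
carry_out(
  deltas=[
    [[-0.2, -9, 5], 0.6],
    [[-0.2, -17, 8], 0.6],
    [[-0.2, -17, 14], 0.6],
    [[-0.2, -17, 20], 0.6],
    [[-0.2, -17, 24], 0.6],
    [[-0.2, -17, 25.5], 0.6],
    [[-0.2, -17, 25.5], 0.6],
    [[-0.2, -17, 25.5], 0.6],
  ],
)

```text
t: 2.8
eef_pos: [0.6022, 0.1272, 0.0616]
tool_rot: [-0.001, 0.983, -0.185, 0.001]
contact_force: [-0.3, -0.7, 0.6]
gripper_width: 0.251
```

```bash
python3 - <<'E'
from h import *
o=readout.get_obs(); print(o['eef_pos'],o['tool_rot'],o['contact_force'],o['t'],o['gripper_width'])
c=get_calibration('side'); im=read_camera('side'); u=w2px(c,[o['eef_pos'],o['eef_pos']+[0,0,-.017],o['eef_pos']*[1,1,0]]); print(u.round(1).tolist())
x,y=u[1].round().astype(int); x0=max(0,x-90);y0=max(0,y-100)
s=im[y0:y0+200,x0:x0+260]; save(cv2.resize(s,None,fx=3,fy=3,interpolation=cv2.INTER_CUBIC),'tip1.png'); print(x0,y0)
E
```

```text
[0.60218641 0.12721877 0.06156593] [-0.0011131   0.98274002 -0.18498289  0.00146614] [-0.28637434 -0.71226384  0.6181342 ] 2.8 0.2511366666577077
[[285.8, 295.2], [286.8, 305.7], [289.1, 331.4]]
197 206
```

View pics/tip1.png

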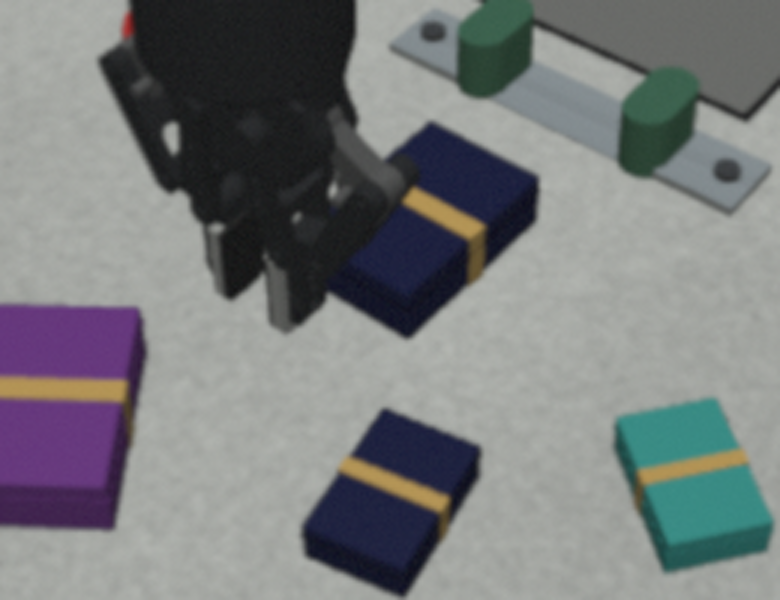

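The tips stand about 20 mm ahead of the TCP, behind the box and clear of everything. I'll lower to a TCP height of 31 mm and approach.

Call:
carry_out(
  deltas=[
    [[-0.1, 0, 2], 0],
    [[-0.1, 0, 3.05], 0],
    [[-0.1, 0, 3.05], 0],
    [[-0.1, 1.2, 3.05], 0],
    [[-0.1, 2.4, 3.05], 0],
    [[-0.1, 3.2, 3.05], 0],
    [[-0.1, 3.8, 3.05], 0],
    [[-0.1, 4.4, 3.05], 0],
    [[-0.1, 5.0, 3.05], 0],
    [[-0.1, 5.0, 3.05], 0],
  ],
)

```text
t: 4.1
eef_pos: [0.5834, 0.0808, 0.0314]
tool_rot: [-0.001, 0.983, -0.185, 0.002]
contact_force: [-0.7, 0.1, -0.8]
gripper_width: 0.249
```

```bash
cat > st.py <<'E'
from h import *
import sys
o=readout.get_obs(); g=np.array([.525,-.0676]);a=-.371; d=o['eef_pos'][:2]-g; cs,sn=np.cos(a),np.sin(a)
print('t',o['t'],'tcp gate xy',round(cs*d[0]+sn*d[1],4),round(-sn*d[0]+cs*d[1],4),'z',o['eef_pos'][2].round(4),'yaw',2*np.arctan2(o['tool_rot'][2],o['tool_rot'][1])-a,'F',o['contact_force'])
by=float(sys.argv[1]); b=g+by*np.array([-sn,cs]); n=sys.argv[2]
for cn in ['wrist','side']:
    r=meas(cn,box=b,save_as=f'{cn}_{n}.png'); print(cn,r['box'][1].round(3),np.round(r['gate'][0],4),r['gate'][1].round(3),np.round(r['rel'],4),r['npx'])
E
python3 st.py .1 a
```

```text
t 4.1 tcp gate xy 0.0006 0.1594 z 0.0314 yaw -0.0014330595763198395 F [-0.72482271  0.14717369 -0.79437031]
wrist 0.969 [ 0.526 -0.068 -0.37 ] 0.512 [ 0.0306 -0.0323  0.8845] (np.int64(7334), np.int64(46))
side 0.565 [ 0.5268 -0.0674 -0.351 ] 0.112 [ 0.4508 -1.0708 -0.4474] (np.int64(49), np.int64(1310))
```

```bash
python3 - <<'E'
from h import *
a=read_camera('wrist');b=read_camera('side')[150:350,230:500];b=cv2.resize(b,(648,480))
save(cv2.resize(np.hstack([a,b]),(800,298)),'c2.png')
E
```

```text
(no output)
```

View pics/c2.png

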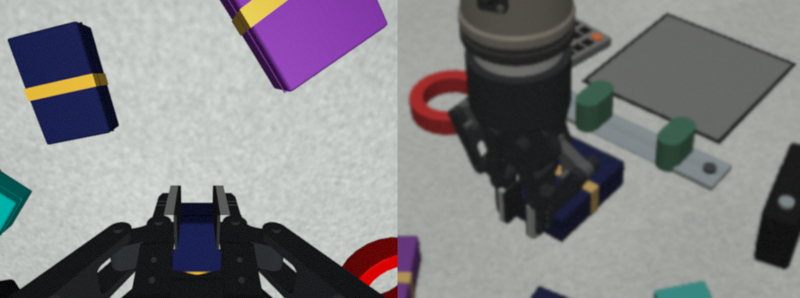

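The wrist camera looks backwards at this height, and the fingertips are at the box's rear face. I'll push on a little, then back off and rise for a check before it enters the gap.

Call:
carry_out(
  deltas=[
    [[0, 0.6, 0], 0],
    [[0, 1.2, 0], 0],
    [[0, 1.8, 0], 0],
    [[0, 2.3, 0], 0],
    [[0, 2.3, 0], 0],
    [[0, 0.8, 0], 0],
    [[0, -0.5, 0], 0],
    [[0, -0.5, -5], 0],
    [[0, -0.5, -11], 0],
    [[0, -0.5, -16], 0],
  ],
)

```text
t: 5.55
eef_pos: [0.585, 0.0875, 0.1936]
tool_rot: [-0.002, 0.983, -0.184, 0.002]
contact_force: [0.5, -0.5, -0.3]
gripper_width: 0.248
```

Call:
carry_out(
  deltas=[
    [[0, 3, -6], 0],
    [[0, 6, -11], 0],
    [[0, 10, -13], 0],
    [[0, 10, -13], 0],
    [[0, 10, -13], 0],
  ],
)

```text
t: 6.18
eef_pos: [0.5482, -0.0047, 0.3229]
tool_rot: [-0.002, 0.983, -0.183, 0.002]
contact_force: [0.2, 0.6, -0.1]
gripper_width: 0.25
```

```bash
python3 st.py .08 b; python3 st.py .08 c
```

```text
t 6.175 tcp gate xy -0.0012 0.067 z 0.3229 yaw 0.0023989797584192396 F [ 0.22257211  0.55862724 -0.13974565]
wrist 0.053 [ 0.5248 -0.0676 -0.3695] 0.059 [ 0.0013  0.0796 -0.019 ] (np.int64(4108), np.int64(1512))
side 0.133 [ 0.5267 -0.0675 -0.3558] 0.156 [0.0021 0.0782 0.0661] (np.int64(2873), np.int64(1257))
t 6.275 tcp gate xy -0.0015 0.0674 z 0.3222 yaw 0.0037167200393309896 F [-0.07181661 -0.46306311  0.09189031]
wrist 0.047 [ 0.5249 -0.0681 -0.3717] 0.064 [ 0.0007  0.0798 -0.0026] (np.int64(4150), np.int64(1507))
side 0.132 [ 0.5267 -0.0675 -0.3547] 0.154 [0.0021 0.0777 0.0665] (np.int64(2879), np.int64(1258))
```

The box is at x about +1 mm, y 79 mm and yaw about -0.01 relative to the lane, which is good enough to enter. I'll go back behind it and push through.

Call:
carry_out(
  deltas=[
    [[0.2, -5, 3], 0.2],
    [[0.2, -9.3, 7], 0.2],
    [[0.2, -9.3, 13], 0.2],
    [[0.2, -9.3, 19], 0.2],
    [[0.2, -9.3, 25], 0.2],
    [[0.2, -9.3, 28], 0.2],
    [[0.2, -9.3, 29.1], 0.2],
    [[0.2, -9.3, 29.1], 0.2],
  ],
)

```text
t: 7.38
eef_pos: [0.5843, 0.083, 0.0315]
tool_rot: [-0.002, 0.983, -0.184, 0.001]
contact_force: [0.5, -0.4, 0.7]
gripper_width: 0.241
```

```bash
sed -i 's/^by=/if len(sys.argv)<3: sys.exit()\nby=/' st.py; python3 st.py
```

```text
t 7.375 tcp gate xy 0.0006 0.1619 z 0.0315 yaw 0.0005541645686005792 F [ 0.47094455 -0.43335183  0.72370189]
```

Call:
carry_out(
  deltas=[
    [[0, 1.2, 0], 0],
    [[0, 2.2, 0], 0],
    [[0, 2.8, 0], 0],
    [[0, 3.4, 0], 0],
    [[0, 4.0, 0], 0],
    [[0, 4.6, 0], 0],
    [[0, 5.2, 0], 0],
    [[0, 5.8, 0], 0],
    [[0, 6.4, 0], 0],
    [[0, 7.0, 0], 0],
  ],
)

```text
t: 8.62
eef_pos: [0.5589, 0.0175, 0.0312]
tool_rot: [-0.002, 0.983, -0.184, 0.001]
contact_force: [1.2, 1.7, 1.1]
gripper_width: 0.249
```

```bash
python3 st.py
```

```text
t 8.625 tcp gate xy 0.0007 0.0916 z 0.0312 yaw 0.0006311988018133929 F [1.24007603 1.68235003 1.06260085]
```

Call:
carry_out(
  deltas=[
    [[0, 0.5, 0], 0],
    [[0, 1.0, 0], 0],
    [[0, 1.5, 0], 0],
    [[0, 2.0, 0], 0],
    [[0, 2.5, 0], 0],
    [[0, 3.0, 0], 0],
    [[0, 3.5, 0], 0],
    [[0, 3.8, 0], 0],
    [[0, 3.8, 0], 0],
  ],
)

```text
t: 9.75
eef_pos: [0.5446, -0.0187, 0.0308]
tool_rot: [-0.002, 0.983, -0.184, 0.001]
contact_force: [-0.4, 0.3, -0.4]
gripper_width: 0.249
```

```bash
python3 st.py; python3 - <<'E'
from h import *
a=read_camera('scene')[130:330,150:420];b=read_camera('side')[130:330,270:540]
save(cv2.resize(np.hstack([a,b]),(800,296)),'c3.png')
E
```

```text
t 9.75 tcp gate xy 0.0005 0.0527 z 0.0308 yaw -6.371556511625132e-05 F [-0.35163656  0.25059289 -0.35584693]
```

View pics/c3.png

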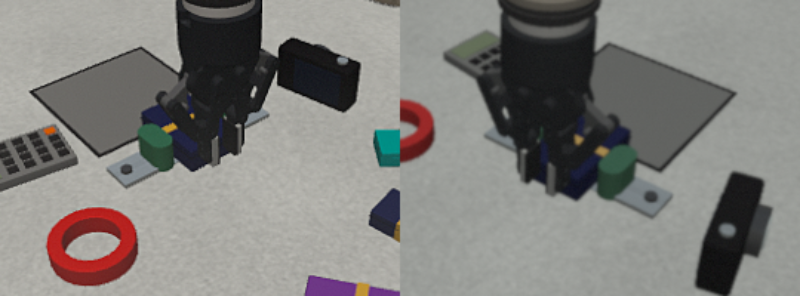

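The box sits straight between the cheeks, and the forces are small. Pushing on.

Call:
carry_out(
  deltas=[
    [[0, 0.6, 0], 0],
    [[0, 1.2, 0], 0],
    [[0, 1.8, 0], 0],
    [[0, 2.4, 0], 0],
    [[0, 3.0, 0], 0],
    [[0, 3.6, 0], 0],
    [[0, 4.2, 0], 0],
    [[0, 4.8, 0], 0],
    [[0, 5.4, 0], 0],
    [[0, 6.0, 0], 0],
  ],
)

```text
t: 11.1
eef_pos: [0.5227, -0.0747, 0.0305]
tool_rot: [-0.002, 0.983, -0.184, 0.0]
contact_force: [0.9, 2.1, 1.3]
gripper_width: 0.25
```

```bash
python3 st.py
```

```text
t 11.1 tcp gate xy 0.0004 -0.0075 z 0.0305 yaw 0.0002850067784593291 F [0.85670215 2.05625555 1.26548332]
```

Call:
carry_out(
  deltas=[
    [[0, 0.6, 0], 0],
    [[0, 1.2, 0], 0],
    [[0, 1.8, 0], 0],
    [[0, 2.4, 0], 0],
    [[0, 3.0, 0], 0],
    [[0, 3.6, 0], 0],
    [[0, 4.2, 0], 0],
    [[0, 4.8, 0], 0],
    [[0, 5.4, 0], 0],
    [[0, 5.9, 0], 0],
  ],
)

```text
t: 12.35
eef_pos: [0.5011, -0.1302, 0.0303]
tool_rot: [-0.002, 0.983, -0.184, 0.0]
contact_force: [0.1, 1.7, 0.8]
gripper_width: 0.246
```

Call:
carry_out(
  deltas=[
    [[0, 0, 0], 0],
    [[0, -0.5, 0], 0],
    [[0, -1.2, 0], 0],
    [[0, -1.2, -4], 0],
    [[0, -1.2, -10], 0],
    [[0, -1.2, -16], 0],
    [[0, 0, -22], 0],
    [[0, 3, -26], 0],
    [[0, 5, -28], 0],
    [[0, 5, -28], 0],
  ],
)

```text
t: 13.6
eef_pos: [0.4828, -0.1788, 0.3114]
tool_rot: [-0.001, 0.983, -0.186, 0.002]
contact_force: [0.8, 0.1, -1.3]
gripper_width: 0.25
```

```bash
python3 st.py -.12 d; python3 - <<'E'
from h import *
a=read_camera('scene')[130:330,150:420];b=read_camera('wrist');b=cv2.resize(b,(360,270))[:200]
save(cv2.resize(np.hstack([a,b]),(800,254)),'c4.png')
E
```

```text
t 13.6 tcp gate xy 0.001 -0.1189 z 0.3114 yaw -0.0025722678703162805 F [ 0.75635581  0.10273883 -1.30418745]
wrist 0.038 [ 0.5253 -0.0665 -0.3692] 0.051 [-0.0002 -0.1258  0.0096] (np.int64(4304), np.int64(2082))
side 0.142 [ 0.5267 -0.0672 -0.353 ] 0.111 [-0.0022 -0.1258  0.0598] (np.int64(1958), np.int64(1311))
```

View pics/c4.png

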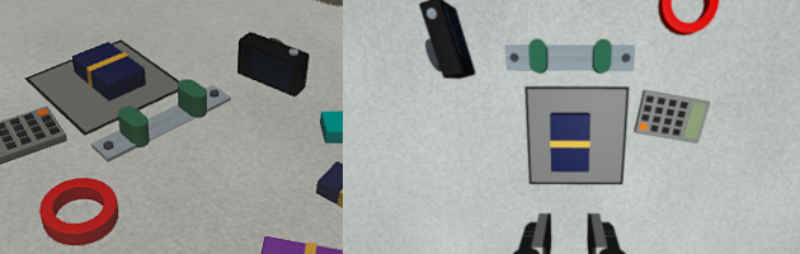

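The box lies wholly on the mat with wide margins, and the arm is clear 0.31 m up. Handing in.

```bash
python3 - <<'E'
from station import bot
print(bot.hand_in())
E
```

```text
the job is handed in; nothing more can be done
None
```

I pushed the navy gift box through the gate with two fingertips kept low, and it now lies wholly on the grey mat. I handed it in at about 14 s of the 56 s allowed. I paused once in front of the gate to re-measure and once between the cheeks to look. The wrist forces I read during the push stayed below about 3 N.

**Box position:** in the last wrist picture the box is at x ≈ 0 mm, y ≈ −126 mm in the gate's frame, turned about 0.01 rad. The mat's centre is at about (11, −122) mm, so every box edge is at least 30 mm inside the mat's edge.

**Bystanders and arm:** the camera, calculator and tape roll look unmoved in the pictures. I did not measure them, and the arm never came near them. The arm finished about 0.31 m above the desk, touching nothing.

**Checks that disagreed:**
- The side camera's silhouette fit put the box's yaw at about 0.06 rad, against 0.01 from the wrist camera. I trusted the wrist view because it fitted better and matched the picture.
- The scene camera's box fit failed because its outline was incomplete, so I left it out. One of the close-range fits also failed.
- My first wrist fit was taken while the arm was still settling, so I repeated it before acting.

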